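# Slide a picking bin over the rack's lip and home on its buffer

### The arm

A 7-joint arm with a two-finger parallel gripper is mounted at the origin on the work surface. World frame = base frame: x ahead of the robot, y to its left, z up, the work surface at z = 0. Lengths are in m, angles in rad, forces in N, time in s.
With the tool pointing down it reaches from about 0.425 to 0.925 m from the base axis. Payload 6.8 kg.
Tool frame: the origin (TCP) lies on the front face of the gripper's body, between the roots of the fingers; the fingertips stand 73 mm ahead of it and the grasp point (between the pads) lies 54 mm ahead of it (env.nose_length is the distance from the TCP to the fingertips, in m); z points along the fingers, y is the direction in which the jaws open and shut (so a half turn about z gives the same grasp; the last joint's range is limited). The gripper opens to 85 mm and grips with 20 to 120 N. Pads are 22 mm wide; open, the fingers measure 114 mm over their backs; the gripper's body (76 mm by 85 mm) begins 54 mm behind the grasp point. The pads swing forward as they close: fully open they stand 13 mm farther back than shut.
Start: joints at [-1.255, 0.477, 0.022, 1.555, -0.011, 1.109, -0.083], TCP at [0.278, 0.615, 0.304] pointing down, gripper open.
Joint ranges: [-2.96, 2.96], [-0.34, 2.1], [-1.41, 1.46], [0.24, 2.44], [-1.37, 4.51], [0.17, 1.92], [-2.96, 2.96]. Speed limits (rad/s): [2.39, 2.39, 3.14, 3.14, 3.14, 3.14, 3.14].

### API

Orientations are given as a unit quaternion [w, x, y, z].
In Python, from cell import env, kin, camera, calibration, job gives the robot as it stands. The module is installed in compiled form; this text tells all that it offers. Calls block until the motion is done:
- env.reach(position, orientation): joint-space move of the TCP to a pose.
- env.movel(position, velocity=0.15, rot=None, stop_force=None): straight line of the TCP; rot=None keeps the orientation; velocity is the mean speed in m/s. With stop_force (N) it stops when the force on the tool has changed by that much, and returns True; else False.
- env.goto_joints(angles): joint-space move.
- env.grip(opening, f_grip=None): finger opening in m; f_grip is the grip in N (None keeps the last); returns when the fingers have stopped.
- env.dwell(seconds).
- kin.inverse_kinematics(position, orientation): joint angles nearest the present ones, or None.
- env.get_state(): the state.
- camera(name): name is "scene" or "top" or "wrist"; returns (picture, depth): 420x560x3 uint8, blue, green, red; 420x560 float32, m along the optical axis (not along the pixel's ray), 0 where there is no reading.
- calibration(name): a dict with "fx", "fy", "cx", "cy" (pixels), "k1" (the pictures are not rectified: a ray, as slopes to the right and down, at radius r is drawn at 1 + k1 r^2 times it, then the intrinsics apply), "rvec" (rotation vector, rad) and "tvec" (3), from world to camera coordinates, as OpenCV has them. Camera axes: x right, y down, z forward; pixel columns grow to the right and rows downward; lengths in m; the calibration is good to about 2 mm. A picture is of the moment at which its call begins: read the wrist's pose just before it. calibration takes no time and is no camera call; for the wrist camera it gives the pose at the moment of the call.
A pose or a line that the arm cannot do raises env.PlanningError and nothing moves.
- job.job_done(): hands the job in, once; it reports no verdict.
The state is a dict: "time": time; "qpos": joint angles; "joint_velocities": joint speeds; "joint_torque": joint torques, N m; "tcp_pos": TCP position; "orientation": TCP orientation; "force": force on the tool from outside, world axes, zero at the start; "torque": the same for the moment, N m; "opening": finger opening in m.
Only numpy, scipy, OpenCV 4.12 (cv2) and the standard library are available. Lean on these libraries where they do the work, as an engineer would, in place of code of your own. Each camera call takes 0.05 s, during which the arm holds its last target.

### The job

Slide the loose bin of brass couplings up the bevelled strip and over the lip into the free lane of the rack, and push it home until its back bears gently on that lane's rubber buffer, the bin standing flat behind the lip and straight like its neighbours. Keep it sliding rather than lifting it (its folded bottom could open), do not ram the buffer, and leave the other two bins, the jar and the single coupling where they are.

Things in the scene. Friction and masses are not known exactly. Their poses are not given: they have to be found in the camera images.
- bin: Loose open-topped orange plastic shelf bin on the bench before the rack, holding brass couplings; 120 long (x) x 96 wide (y), back wall 75 high, other walls and floor 4 thick, 0.45 to 0.81 kg. Origin: centre of its underside; x points from front to back, z up. Sliding it takes 2 to 6 N on the bench. Raising its origin over 20 mm above the bench counts as lifting, tilting over 0.3 rad as tipping.
- rack: Low grey steel bin rack fixed on the bench: three lanes 108 mm apart (at y = -108, 0, 108) running along its x, away from the robot. Origin: bench height, middle lane, at the lip's inner face; y left, z up. Smooth deck 3 mm above the bench (the bin slides on it at 1 to 3 N), to a 55 mm high upstand at x = 186. End cheeks 45 high at y = +-164. Clamp blocks 42 high at x = 172 to 186 in each lane.
- lane_stop: Buffer stop of the free lane (which lane varies). Origin: on the deck, on the lane's middle line; axes as the rack's. A black rubber disc, 28 mm diameter, centred 28 mm above the deck, faces the lip. It was clamped by hand: its face lies anywhere from 54 to 84 mm beyond the origin (+x), not measured, to be found by feel. A bin touching it always has cleared the lip.
- bin_right: Neighbour, not to be moved: same shape and axes as the bin, stands in another lane with dark steel elbows in it, already home on its own buffer.
- bin_left: Neighbour, not to be moved: same shape and axes as the bin, stands in another lane with black caps in it, already home on its own buffer.
- coupling: Single brass hose coupling standing on the bench to the right, 32 mm wide flange below, 52 mm high; not to be moved. Origin: centre of its underside.
- jar: Small clear jar with a black cap on the bench to the left, 56 mm diameter, 70 mm high; not to be moved. Origin: centre of its underside.
- bin_front (a point): Middle of the top edge of the bin's front wall, which is 45 high, 8 thick, 96 wide, the side nearer the robot, with a blank label outside; it lies 56 mm before the bin's origin. Inside, 50 mm of floor behind this wall are free for a finger; the couplings lie at the back.
- rack_lip (a point): Top inner edge of the rack's lip, at the middle lane, over the rack's origin. The lip is a polished aluminium strip across the whole front: it slopes up from the bench at x = -40 mm of the rack frame to 8.5 mm high at x = -6 (14 degrees), is level to x = 0 and there drops 5.5 mm sheer to the deck. The whole bin must end behind it (bin front face at x above 0).
- lane_mouth (a point): Middle of the free lane near the lip, at deck height: 70 mm before the lane_stop origin (-x), 0 to 6 mm behind the lip's inner face. The buffer at the lane's far end gives about 1 mm for each 6 N, resists more if hit fast, and springs back slowly; 2 to 6 N of pressing are right, over 9 N is ramming.
Mind the look-alikes: they are no part of the job. What is shaped like the bin but pink or white is not meant.

How it is judged:
At the end, for the whole second after the job is handed in: The bin stands flat on the deck behind the lip (within 1.5 mm and 1.4 degrees), in the free lane within 13 mm of its middle line and straight within 4.5 degrees, its back bearing on the buffer (over 0.3 N), at rest and released (z of bin in the frame of rack below 0.0045 m and x of bin in the frame of rack above 0.06 m and angle between bin's own z axis and vertical below 0.025 rad and y of bin in the frame of lane_stop between -0.013 and 0.013 m and angle between the x axis of bin and the x axis of rack, either way round below 0.08 rad and contact force between bin and lane_stop above 0.3 N and linear speed of bin below 0.01 m/s); the robot touches nothing.
It fails at once if the buffer is rammed (over 9 N) (contact force between bin and lane_stop above 9 N).
It fails at once if the bin is lifted and carried (origin over 20 mm above the bench) (height (world z) of bin above 0.02 m).
It fails at once if the bin is tipped (over 0.3 rad) (angle between bin's own z axis and vertical above 0.3 rad).
It fails at once if another bin, the coupling or the jar is moved over 12 mm (distance of any of bin_right, bin_left, coupling, jar from where it was at the start of the episode above 0.012 m).
It also fails if it takes over 64 s, if anything falls off the work surface, if the arm or the gripper's body presses on something with over 40 N, if the wrist force passes 120 N, or if a joint passes its speed limit or range.

## Working session

There is one attempt and no reset: what is moved stays moved. The work goes in short steps, each a Python script; the robot and the scene stay as the last script left them, time stands still between calls to the robot, and variables do not carry over. Pictures are saved under pics/ and viewed, and the job is handed in when it is done.

```bash
mkdir -p pics
python3 - <<'E'
from cell import env,camera,calibration
import cv2,numpy as np
for n in ["scene","top"]:
    p,d=camera(n); cv2.imwrite(f"pics/{n}0.png",p); np.savez(f"pics/{n}0.npz",p=p,d=d)
    print(n,calibration(n))
s=env.get_state(); print(s)
E
```

```text
scene {'fx': 400.71240236118376, 'fy': 400.71240236118376, 'cx': 279.6712445835862, 'cy': 203.68105826981753, 'k1': -0.0016869176614179731, 'rvec': array([ 2.13947203,  1.34177081, -0.49688787]), 'tvec': array([-0.21101729, -0.33317961,  1.07599699])}
top {'fx': 398.3063775854736, 'fy': 398.3063775854736, 'cx': 274.88087505242015, 'cy': 215.06056702526462, 'k1': 0.0029326723895953645, 'rvec': array([ 2.19850603, -2.01572821,  0.19979137]), 'tvec': array([-0.02834124,  0.52225675,  0.69907031])}
{'time': 0.1, 'qpos': array([-1.25509904,  0.47775335,  0.02234498,  1.55633315, -0.01152924,
        1.10934127, -0.08309905]), 'joint_velocities': array([-0.0007178 , -0.000859  ,  0.00065097, -0.00311565, -0.00059843,
        0.00051863, -0.0012338 ]), 'joint_torque': array([ 4.45660291e-03, -5.97757351e+01,  1.61313727e+00, -2.81950772e+01,
        1.27145325e-02,  5.02522686e-03,  1.83466017e-05]), 'tcp_pos': array([0.27740256, 0.6149063 , 0.30300701]), 'orientation': array([-1.30094821e-04,  2.10313411e-01,  9.77633643e-01, -8.43694337e-04]), 'force': array([-0.31464829, -1.06021527, -0.49744146]), 'torque': array([-0.02481644,  0.05167046, -0.0299437 ]), 'opening': 0.08569023247782179}
```

View pics/scene0.png

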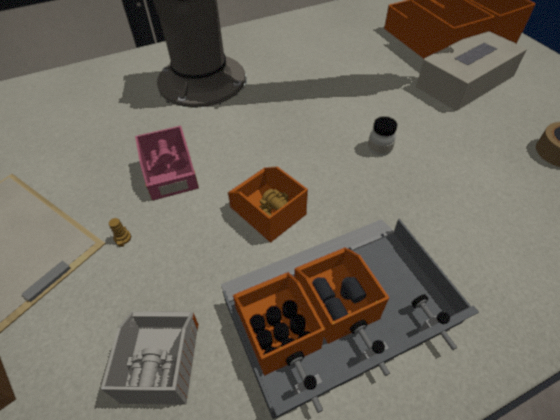

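View pics/top0.png

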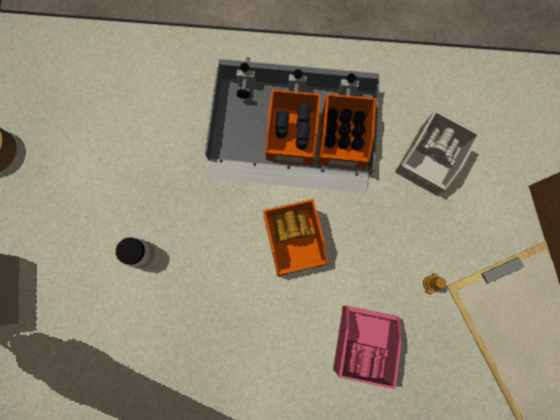

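The task bin could be confused with several things (top-view pixels):
- Orange bin with brass, loose on the bench: (297,237). This matches the description.
- Orange neighbours in the rack: elbows at (293,128), caps at (349,131).
- Pink bin: (370,347).
- White bin: (437,153).
- Orange boxes at the far corner, in the scene view only: (455,25).

The free lane is the left one, with its stop near top (245,85). Next I'll crop in close and measure.

```bash
cat > h.py <<'E'
import cv2,numpy as np
from cell import env,kin,camera,calibration,job
def rt(c): 
    R=cv2.Rodrigues(np.array(c["rvec"]))[0]; return R,np.array(c["tvec"]).reshape(3)
def slopes(c,uv):
    uv=np.atleast_2d(np.array(uv,float)); K=np.array([[c["fx"],0,c["cx"]],[0,c["fy"],c["cy"]],[0,0,1]])
    return cv2.undistortPoints(uv.reshape(-1,1,2),K,np.array([c["k1"],0,0,0,0.])).reshape(-1,2)
def onplane(c,uv,z):
    R,t=rt(c); s=slopes(c,uv); d=np.c_[s,np.ones(len(s))]@R; o=-R.T@t
    return o+d*((z-o[2])/d[:,2])[:,None]
def cloud(c,d):
    R,t=rt(c); v,u=np.mgrid[0:d.shape[0],0:d.shape[1]]
    s=slopes(c,np.c_[u.ravel(),v.ravel()]); P=np.c_[s,np.ones(len(s))]*d.reshape(-1,1)
    W=(P-t)@R; W[d.ravel()<=0]=np.nan; return W.reshape(*d.shape,3)
def orange(p):
    h=cv2.cvtColor(p,cv2.COLOR_BGR2HSV); return cv2.inRange(h,(3,170,60),(14,255,255))
def proj(c,X):
    K=np.array([[c["fx"],0,c["cx"]],[0,c["fy"],c["cy"]],[0,0,1]])
    return cv2.projectPoints(np.array(X,float).reshape(-1,1,3),np.array(c["rvec"]),np.array(c["tvec"]).reshape(3),K,np.array([c["k1"],0,0,0,0.]))[0].reshape(-1,2)
E
python3 - <<'E'
from h import *
f=np.load("pics/top0.npz"); p,d=f["p"],f["d"]; c=calibration("top"); W=cloud(c,d)
cv2.imwrite("pics/crop.png",cv2.resize(p[50:290,190:400],None,fx=2.5,fy=2.5,interpolation=cv2.INTER_CUBIC))
m=orange(p); n,L,st,ce=cv2.connectedComponentsWithStats(m)
for i in range(1,n):
    if st[i,4]<150: continue
    pts=W[L==i]; pts=pts[~np.isnan(pts[:,0])]
    hi=pts[pts[:,2]>0.025]
    print(st[i],ce[i],np.percentile(pts[:,2],[2,50,98]))
    if len(hi)>20: print(cv2.minAreaRect(hi[:,:2].astype(np.float32)*1000), hi[:,:2].min(0),hi[:,:2].max(0))
for uv in [(297,260),(275,240),(316,220),(290,203),(245,85),(244,93),(240,120),(240,170),(215,110),(250,300),(298,62),(240,178),(300,183)]:
    print(uv,W[uv[1],uv[0]])
E
```

```text
[ 266   90   54   74 2436] [291.64573071 124.84605911] [0.00266076 0.02765374 0.07767317]
((706.297119140625, -1.4429893493652344), (95.21613311767578, 121.51140594482422), 89.60183715820312) [ 0.64535371 -0.04922865] [0.76719178 0.04647754]
[ 319   94   57   74 2014] [349.2775571  129.82025819] [0.00379323 0.04576547 0.07791198]
((720.197998046875, -112.86778259277344), (105.67208099365234, 149.34768676757812), 88.97189331054688) [ 0.64523672 -0.16645834] [ 0.79392521 -0.058849  ]
[ 264  200   64   76 2513] [297.00198965 241.05372065] [-8.82358860e-05  4.29888610e-03  7.48183865e-02]
((483.4848327636719, -23.613876342773438), (119.92039489746094, 95.2138671875), 17.999446868896484) [ 0.41250412 -0.08572972] [0.55274616 0.03734253]
(297, 260) [ 0.44676181 -0.03322282  0.00203259]
(275, 240) [0.47913554 0.01305861 0.0269334 ]
(316, 220) [nan nan nan]
(290, 203) [ 5.61310235e-01 -1.03307588e-02 -4.86818127e-04]
(245, 85) [0.79544405 0.10309532 0.03477829]
(244, 93) [0.77283111 0.10217845 0.04310335]
(240, 120) [0.73176067 0.10975595 0.00264267]
(240, 170) [0.6206171  0.09782807 0.00540984]
(215, 110) [0.74474454 0.16302441 0.01358104]
(250, 300) [ 0.36186253  0.05172624 -0.00188773]
(298, 62) [ 0.88143374 -0.00255775 -0.00268068]
(240, 178) [0.60483782 0.09656058 0.00110585]
(300, 183) [ 6.05200849e-01 -2.74722363e-02 -3.55259257e-04]
```

View pics/crop.png

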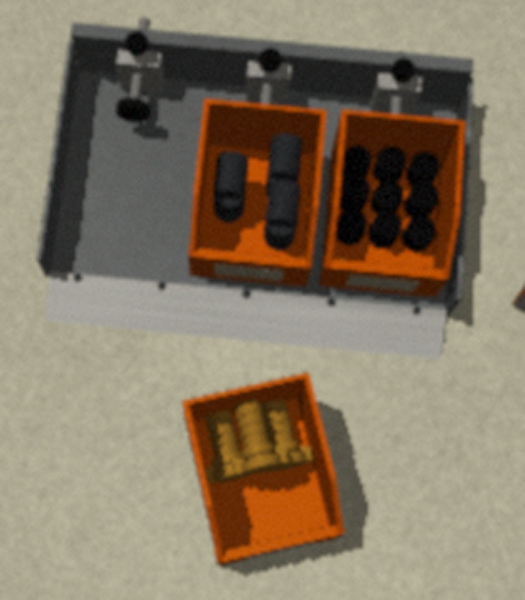

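The crop confirms it: the orange bin at crop (265,470) holds brass, with the couplings at the back (up) and its front wall near crop (280,550). Its rect measures 120x95, yaw about +18°. Now the rack frame and the buffer.

Run:
```python
from h import *
f=np.load("pics/top0.npz"); p,d=f["p"],f["d"]; c=calibration("top"); W=cloud(c,d)
g=cv2.cvtColor(p,cv2.COLOR_BGR2GRAY).astype(float); g=cv2.GaussianBlur(g,(3,3),0)
# lip inner edge: dark->bright down the columns, free lane
E=[]
for u in range(214,264,3):
    col=g[150:178,u]; k=np.argmax(np.diff(col)); E.append((u,150+k+.5))
E=np.array(E); X=onplane(c,E,0.0085); print("lip inner",np.round(X[:,:2],4).tolist())
print("fit",np.polyfit(X[:,1],X[:,0],1))
# upstand top, from cloud heights
for n,z0,z1 in [("upst",.05,.06),("cheekL",.04,.05)]:
    m=(W[...,2]>z0)&(W[...,2]<z1)
    if n=="upst": m&=(W[...,0]>.78)
    else: m&=(W[...,1]>.13)&(W[...,0]>.6)
    P=W[m]; print(n,len(P),np.percentile(P,[5,50,95],axis=0).round(4).tolist())
    if len(P)>5: print(np.polyfit(P[:,1],P[:,0],1) if n=="upst" else np.polyfit(P[:,0],P[:,1],1))
# deck and lip heights profile in free lane
for x in np.arange(0.57,0.70,.01):
    m=(abs(W[...,0]-x)<.005)&(W[...,1]>.07)&(W[...,1]<.15); print(round(x,3),np.round(np.nanmedian(W[m][:,2]),4),end="; ")
# disc
m=(W[...,0]>.68)&(W[...,0]<.85)&(W[...,1]>.07)&(W[...,1]<.14)&(W[...,2]>.02)
print("\ndisc");P=W[m]; 
for q in P[np.argsort(P[:,0])][:25]: print(q.round(3).tolist(),end=" ")
# bin rims
L=orange(p); ys,xs=np.where(L>0); k=(ys>198)&(xs<330); P=W[ys[k],xs[k]]; P=P[P[:,2]>.03]
print("\nbin rim z hist",np.histogram(P[:,2],bins=np.arange(.03,.085,.005)))
r=cv2.minAreaRect(P[P[:,2]>.035][:,:2].astype(np.float32)); print(r, cv2.boxPoints(r))
for z in (.045,.075): print(onplane(c,[(266,208.5),(313,200),(326,265),(278,274)],z).round(4).tolist())
```

```text
lip inner [[0.6333, 0.1527], [0.6402, 0.1473], [0.6343, 0.1404], [0.6348, 0.1343], [0.6397, 0.1286], [0.6402, 0.1224], [0.6386, 0.116], [0.6391, 0.1099], [0.6396, 0.1037], [0.638, 0.0973], [0.6385, 0.0911], [0.6391, 0.085], [0.6396, 0.0788], [0.6315, 0.0718], [0.6342, 0.0659], [0.639, 0.0602], [0.6374, 0.0538]]
fit [-3.58623373e-04  6.37524120e-01]
upst 1165 [[0.8205, -0.1496, 0.0516], [0.8281, -0.003, 0.0558], [0.8361, 0.1436, 0.0582]]
[0.01470623 0.82784382]
cheekL 308 [[0.6209, 0.1403, 0.0408], [0.7218, 0.1644, 0.0436], [0.8271, 0.5761, 0.047]]
[-1.4885232  1.3208495]
0.57 -0.0012; 0.58 -0.0011; 0.59 -0.0012; 0.6 -0.0007; 0.61 0.0016; 0.62 0.0039; 0.63 0.0064; 0.64 0.0032; 0.65 0.0017; 0.66 0.0016; 0.67 0.0019; 0.68 0.002; 0.69 0.0018; 
disc
[0.772, 0.102, 0.041] [0.772, 0.114, 0.043] [0.772, 0.099, 0.024] [0.772, 0.106, 0.023] [0.772, 0.097, 0.028] [0.772, 0.099, 0.028] [0.772, 0.099, 0.036] [0.772, 0.106, 0.043] [0.772, 0.116, 0.029] [0.773, 0.11, 0.042] [0.773, 0.118, 0.029] [0.773, 0.11, 0.026] [0.773, 0.108, 0.043] [0.773, 0.099, 0.032] [0.773, 0.108, 0.022] [0.773, 0.097, 0.036] [0.773, 0.097, 0.023] [0.773, 0.1, 0.044] [0.773, 0.12, 0.032] [0.773, 0.118, 0.033] [0.773, 0.112, 0.021] [0.773, 0.102, 0.043] [0.773, 0.095, 0.032] [0.773, 0.102, 0.022] [0.773, 0.097, 0.031] 
bin rim z hist (array([ 36,  54, 221,  89,  59,  51,  63,  60, 258,  40,   0]), array([0.03 , 0.035, 0.04 , 0.045, 0.05 , 0.055, 0.06 , 0.065, 0.07 ,
       0.075, 0.08 , 0.085]))
((0.4835330843925476, -0.023633286356925964), (0.1198727935552597, 0.09520552307367325), 17.957096099853516) [[ 0.41184017  0.00317195]
 [ 0.44119248 -0.08739588]
 [ 0.55522597 -0.05043853]
 [ 0.52587366  0.0401293 ]]
[[0.5357, 0.0352, 0.045], [0.5601, -0.0533, 0.045], [0.4381, -0.0858, 0.045], [0.4139, 0.0017, 0.045]]
[[0.5291, 0.0338, 0.075], [0.5526, -0.0511, 0.075], [0.4355, -0.0823, 0.075], [0.4122, 0.0017, 0.075]]
```

Run:
```python
from h import *
f=np.load("pics/scene0.npz"); p,d=f["p"],f["d"]; c=calibration("scene"); W=cloud(c,d)
m=orange(p); n,L,st,ce=cv2.connectedComponentsWithStats(m)
for i in range(1,n):
    if st[i,4]<300: continue
    pts=W[L==i]; pts=pts[~np.isnan(pts[:,0])]; hi=pts[pts[:,2]>.03]
    print(st[i][:2],ce[i].round(),np.percentile(pts[:,2],[2,98]))
    if len(hi)>20: print(cv2.minAreaRect(hi[:,:2].astype(np.float32)*1000))
m=(W[...,0]>.68)&(W[...,0]<.85)&(W[...,1]>.07)&(W[...,1]<.14)&(W[...,2]>.02)
P=W[m]; print(P[np.argsort(P[:,0])][:12].round(3).tolist())
cv2.imwrite("pics/crop2.png",cv2.resize(p[160:400,220:480],None,fx=2.4,fy=2.4,interpolation=cv2.INTER_CUBIC))
```

```text
[385   0] [454.  21.] [0.00933371 0.11928299]
((122.04959106445312, 731.1832885742188), (270.9609069824219, 285.0811462402344), 0.5564555525779724)
[229 168] [269. 201.] [0.00272163 0.07494704]
((487.3497619628906, -25.498672485351562), (119.69660949707031, 95.56900787353516), 17.930809020996094)
[234 248] [311. 305.] [0.00533712 0.07852544]
((710.0733642578125, -56.26910400390625), (204.0764617919922, 120.06590270996094), 89.61646270751953)
[[0.775, 0.106, 0.042], [0.775, 0.1, 0.042], [0.776, 0.102, 0.04], [0.776, 0.093, 0.038], [0.776, 0.11, 0.043], [0.776, 0.107, 0.043], [0.776, 0.098, 0.041], [0.776, 0.102, 0.044], [0.776, 0.096, 0.04], [0.776, 0.094, 0.038], [0.776, 0.112, 0.043], [0.776, 0.092, 0.033]]
```

View pics/crop2.png

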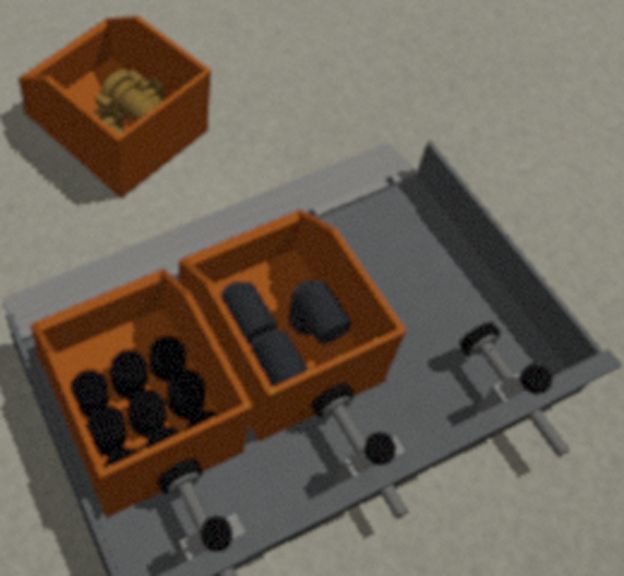

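Both views agree: bin at (0.4855,-0.0245), yaw 18°; lip inner edge x≈0.638; free-lane centre y≈0.105; buffer face x≈0.774; rack yaw ≈ -0.5°.

The plan has two stages:
1. Pinch the front wall lightly and drag the bin flat across the bench to line it up with the lane.
2. Release, then push low on the front wall with two spread fingers, up the ramp and home.

```bash
cat >> h.py <<'E'
from scipy.spatial.transform import Rotation as Rn
def down(yaw,flip=1):
    "tool z down, tool y along flip*(cos yaw, sin yaw)"
    y=flip*np.array([np.cos(yaw),np.sin(yaw),0]); z=np.array([0,0,-1.]); x=np.cross(y,z)
    q=Rn.from_matrix(np.c_[x,y,z]).as_quat(); return np.array([q[3],q[0],q[1],q[2]])
def st(msg=""):
    s=env.get_state(); print(msg,"t%.2f"%s["time"],"tcp",s["tcp_pos"].round(4),"F",s["force"].round(2),"op %.4f"%s["opening"]); return s
E
python3 - <<'E'
from h import *
for p,yaw in [((.4322,-.0418,.2),.314),((.4322,-.0418,.09),.314),((.469,.105,.09),-.009),((.4,.105,.09),np.pi/2-.009),((.65,.105,.09),np.pi/2-.009)]:
    for f in (1,-1):
        q=kin.inverse_kinematics(np.array(p),down(yaw,f)); print(p,f,None if q is None else np.round(q,2))
E
```

```text
(0.4322, -0.0418, 0.2) 1 [-0.58  0.26  0.62  2.24 -0.24  0.7   0.52]
(0.4322, -0.0418, 0.2) -1 [-1.02  0.57  1.29  2.26 -0.74  0.87 -2.07]
(0.4322, -0.0418, 0.09) 1 [-0.35  0.48  0.36  2.29 -0.4   0.43  0.66]
(0.4322, -0.0418, 0.09) -1 [-0.93  0.99  1.26  2.32 -1.29  0.97 -1.62]
(0.469, 0.105, 0.09) 1 [-0.61  0.52  0.32  2.18 -0.34  0.49 -0.04]
(0.469, 0.105, 0.09) -1 [-0.17  0.5  -0.22  2.15  0.22  0.5   2.58]
(0.4, 0.105, 0.09) 1 [-0.47  0.43  0.07  2.32 -0.08  0.4   1.23]
(0.4, 0.105, 0.09) -1 [-0.83  0.49  0.51  2.34 -0.58  0.43 -1.41]
(0.65, 0.105, 0.09) 1 [-0.33  0.7   0.11  1.74 -0.11  0.71  1.4 ]
(0.65, 0.105, 0.09) -1 [-0.65  0.79  0.58  1.77 -0.59  0.77 -1.35]
```

Run:
```python
from h import *
env.grip(0.045,40)
env.reach(np.array([.4322,-.0418,.19]),down(.314)); s=st("above")
c=calibration("wrist"); p,d=camera("wrist"); cv2.imwrite("pics/w1.png",p)
np.savez("pics/w1.npz",p=p,d=d,**{k:np.array(v) for k,v in c.items()})
print(proj(c,[(.4322,-.0418,.045)]))
W=cloud(c,d); m=orange(p)>0; P=W[m]; P=P[(P[:,2]>.035)&(P[:,2]<.08)]
print(len(P), P.min(0),P.max(0)); r=cv2.minAreaRect(P[:,:2].astype(np.float32)); print(r)
```

```text
above t3.01 tcp [ 0.4328 -0.0409  0.1901] F [ 0.59 -0.12  0.12] op 0.0454
[[279.40892137 221.30343463]]
14285 [ 0.25708634 -0.15758138  0.03500485] [0.76515034 0.03751422 0.07748295]
((0.5172545909881592, -0.05153113603591919), (0.178833469748497, 0.5094770193099976), 85.94727325439453)
```

View pics/w1.png

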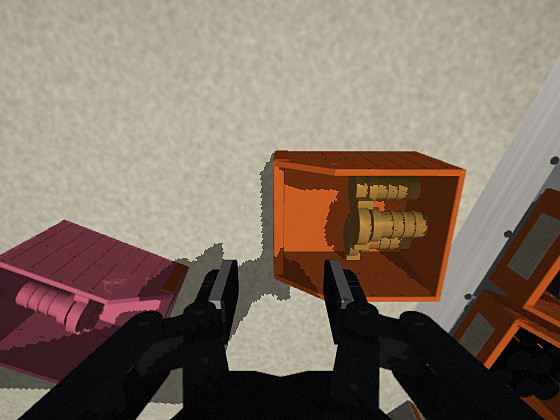

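The wrist view shows the bin's front wall at u≈280, v≈152–275. My predicted wall centre at (279,221) fits and lies midway between the fingers, so I'll descend and pinch.

Run:
```python
from h import *
print(env.movel(np.array([.4322,-.0418,.090]),0.08,stop_force=6)); st("down")
env.grip(0.0,40); st("grip")
```

```text
False
down t4.46 tcp [ 0.4325 -0.0418  0.0904] F [ 0.05  0.21 -0.86] op 0.0450
grip t4.88 tcp [ 0.4322 -0.0418  0.0903] F [-0.96  0.31  5.87] op 0.0074
```

Run:
```python
from h import *
env.movel(np.array([.4322,-.0418,.0908]),0.02); st("relieve")
n=5
a=np.array([.4322,-.0418]); b=np.array([.467,.105])
for i in range(1,n+1):
    k=i/n; p=a+(b-a)*k; yaw=.314+(-.009-.314)*k
    env.movel(np.array([*p,.0908]),0.05,rot=down(yaw)); st()
p,d=camera("top"); cv2.imwrite("pics/t2.png",p[40:300,180:400].repeat(2,0).repeat(2,1)); c=calibration("top"); W=cloud(c,d)
m=orange(p); n,L,S,ce=cv2.connectedComponentsWithStats(m)
for i in range(1,n):
    if S[i,4]>100:
        P=W[L==i]; P=P[P[:,2]>.03]; print(S[i],P[:,2].max(),cv2.minAreaRect(P[:,:2].astype(np.float32)*1000))
```

```text
relieve t5.12 tcp [ 0.432  -0.0417  0.0906] F [ 1.19  0.57 -4.71] op 0.0070
 t5.88 tcp [ 0.4392 -0.0122  0.0907] F [ 0.83  0.83 -6.37] op 0.0073
 t6.62 tcp [0.4462 0.0171 0.0908] F [ 0.07  0.26 -5.25] op 0.0075
 t7.38 tcp [0.4531 0.0464 0.0908] F [-0.26  0.2  -7.23] op 0.0073
 t8.12 tcp [0.4601 0.0758 0.0908] F [ 0.47  0.08 -6.74] op 0.0075
 t8.88 tcp [0.467  0.1052 0.0908] F [ 0.77  0.36 -5.26] op 0.0077
[ 266   90   54   74 2476] 0.0795981967363811 ((706.323486328125, -1.4987831115722656), (95.14266967773438, 122.31265258789062), 89.48033142089844)
[ 318   94   58   75 2309] 0.07998000281064589 ((717.2353515625, -113.21258544921875), (105.95649719238281, 143.24371337890625), 88.77786254882812)
[237 180  21  68 806] 0.2106617492881711 ((520.9185180664062, 70.76446533203125), (120.28671264648438, 30.98555564880371), 2.706059694290161)
```

View pics/t2.png

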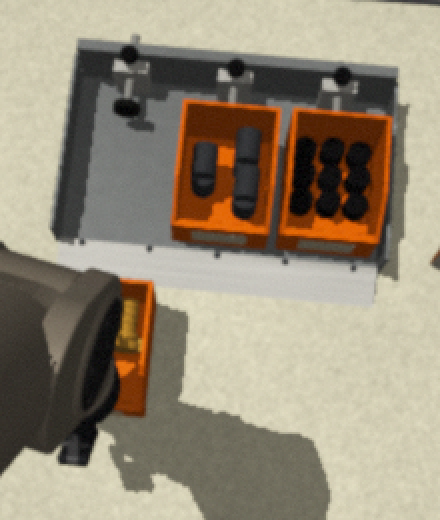

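The drag worked: the bin lies in line with the left lane, its right side at top px (255,215), before the strip. Next I release and back off to check it.

Run:
```python
from h import *
env.grip(0.03); st("open")
env.movel(np.array([.467,.105,.17]),0.12)
env.reach(np.array([.425,.105,.17]),down(np.pi/2-.009)); st("turned")
c=calibration("wrist"); p,d=camera("wrist"); cv2.imwrite("pics/w3.png",p)
for n in ("scene","top"):
    c=calibration(n);p,d=camera(n); W=cloud(c,d); m=orange(p)
    cv2.imwrite(f"pics/{n}3.png",p)
    k=(W[...,2]>.03)&(W[...,2]<.085)&(m>0)&(W[...,0]>.42)&(W[...,0]<.62)&(W[...,1]>.0)&(W[...,1]<.2); P=W[k]
    r=cv2.minAreaRect(P[:,:2].astype(np.float32)*1000); print(n,len(P),r)
    for a,b,nm in [(-1,None,"")]:
        lo=P[P[:,1]<np.percentile(P[:,1],1)+.004]; print("right side slope",np.polyfit(lo[:,0],lo[:,1],1),lo[:,0].min(),lo[:,0].max())
```

```text
open t9.28 tcp [0.4674 0.1048 0.0911] F [-0.27  0.19 -0.03] op 0.0303
turned t11.23 tcp [0.425  0.1049 0.1697] F [-0.51  0.2  -0.01] op 0.0300
scene 1935 ((525.5302734375, 103.49909973144531), (95.88948822021484, 118.96163177490234), 89.85658264160156)
right side slope [-0.00141219  0.05777571] 0.47263799425055275 0.5842245423369423
top 628 ((521.3385009765625, 101.84899139404297), (88.57091522216797, 120.69367218017578), 89.92544555664062)
right side slope [-0.00633646  0.06235921] 0.4609376263109655 0.5800641041217135
```

View pics/w3.png

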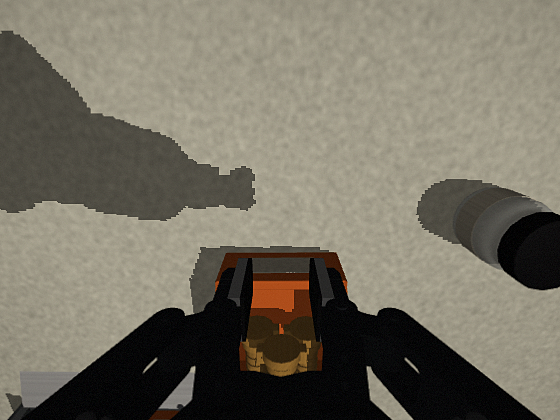

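View pics/scene3.png

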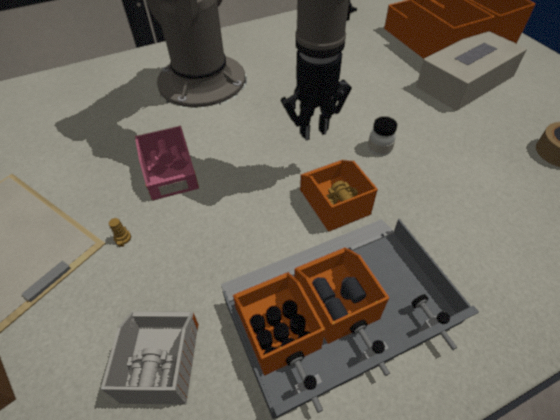

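The bin is at about (0.525,0.1035), yaw about 0°, some 2–3 mm right of the lane middle, within the 13 mm allowed. Now the two-finger push.

Run:
```python
from h import *
q=down(np.pi/2-.006)
env.grip(0.062)
env.movel(np.array([.425,.105,.088]),0.1,rot=q,stop_force=8); s0=st("down")
env.movel(np.array([.445,.105,.088]),0.05); st()
for x in np.arange(.46,.581,.015):
    r=env.movel(np.array([x,.105,.088]),0.05,stop_force=22); st("%.3f %s"%(x,r))
    if r: break
```

```text
down t12.76 tcp [0.4253 0.105  0.0883] F [-0.42  0.37 -0.42] op 0.0619
 t13.31 tcp [0.4452 0.1049 0.088 ] F [ 0.23 -0.36 -0.2 ] op 0.0618
0.460 False t13.76 tcp [0.4607 0.105  0.088 ] F [ 0.35 -0.12  0.27] op 0.0616
0.475 False t14.21 tcp [0.4753 0.105  0.088 ] F [-0.45  0.04 -0.78] op 0.0617
0.490 False t14.66 tcp [0.4903 0.105  0.0881] F [-0.35 -0.02  0.09] op 0.0622
0.505 False t15.11 tcp [0.5056 0.1051 0.0882] F [ 0.31 -0.51 -0.11] op 0.0619
0.520 False t15.56 tcp [0.5206 0.105  0.0881] F [ 0.61 -0.66 -0.25] op 0.0623
0.535 False t16.01 tcp [0.5355 0.105  0.0881] F [ 0.1  -0.04  0.41] op 0.0619
0.550 False t16.46 tcp [0.5503 0.105  0.088 ] F [ 0.2   0.09 -0.09] op 0.0621
0.565 False t16.91 tcp [0.5656 0.105  0.0882] F [-0.75  0.21 -0.5 ] op 0.0621
0.580 False t17.36 tcp [0.5805 0.105  0.088 ] F [-0.08 -0.26 -1.08] op 0.0620
```

No push force registered, so I'll look before going further.

Run:
```python
from h import *
for n in ("scene","wrist"):
    p,d=camera(n); cv2.imwrite(f"pics/{n}4.png",p)
    if n=="scene":
        c=calibration(n); W=cloud(c,d); m=orange(p)
        k=(m>0)&(W[...,2]>.035)&(W[...,2]<.1)&(W[...,0]>.42)&(W[...,0]<.77)&(W[...,1]>.05)&(W[...,1]<.2); P=W[k]
        print(len(P),cv2.minAreaRect(P[:,:2].astype(np.float32)*1000),P.max(0),P.min(0))
        cv2.imwrite("pics/s4c.png",cv2.resize(p[40:330,220:480],None,fx=2,fy=2))
```

```text
2340 ((650.30322265625, 103.33140563964844), (135.0843048095703, 95.77410888671875), 0.057428278028964996) [0.71785236 0.15127286 0.08483559] [0.58272694 0.05550751 0.03505859]
```

View pics/s4c.png

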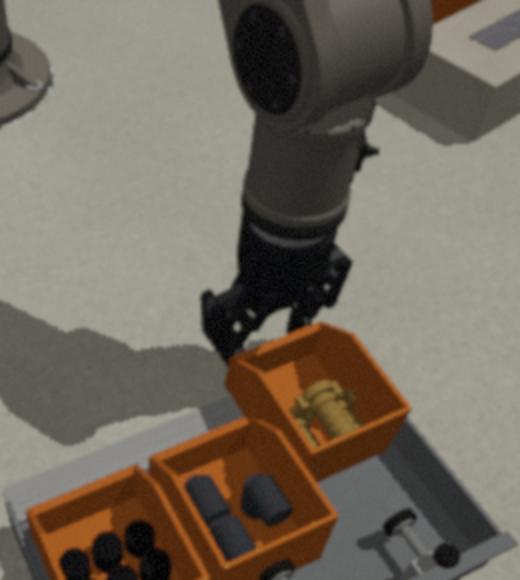

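View pics/wrist4.png

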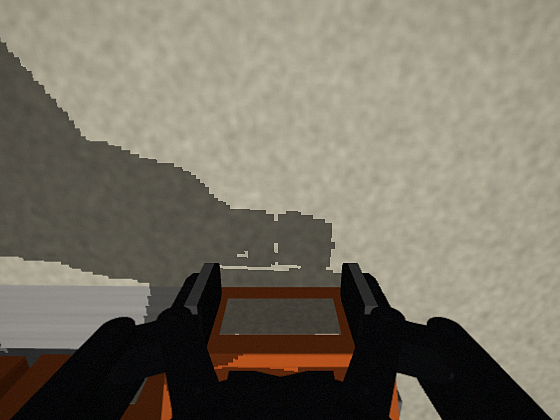

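The push works. The bin is straight (0.06°) and partly over the lip, with its back at x≈0.717 and about 58 mm left to the buffer. I'll continue, slowly past the lip.

```bash
cat >> h.py <<'E'
def favg(n=6,dt=.03):
    F=[]
    for _ in range(n): env.dwell(dt); F.append(env.get_state()["force"])
    return np.mean(F,0)
E
python3 - <<'E'
from h import *
print(env.movel(np.array([.612,.1055,.088]),0.05,stop_force=15)); st()
print(env.movel(np.array([.630,.1058,.088]),0.02,stop_force=8)); s=st(); print(favg())
p,d=camera("scene"); c=calibration("scene"); W=cloud(c,d); m=orange(p)
k=(m>0)&(W[...,2]>.035)&(W[...,2]<.1)&(W[...,0]>.42)&(W[...,0]<.79)&(W[...,1]>.052)&(W[...,1]<.2); P=W[k]
print(len(P),cv2.minAreaRect(P[:,:2].astype(np.float32)*1000),P.max(0),P.min(0))
cv2.imwrite("pics/s5c.png",cv2.resize(p[140:360,280:480],None,fx=2.6,fy=2.6))
E
```

```text
False
 t18.25 tcp [0.6125 0.1055 0.0883] F [-0.1   0.73 -0.75] op 0.0619
False
 t19.30 tcp [0.6302 0.1058 0.0881] F [-0.9  -0.64 -1.44] op 0.0622
[-0.69656615  0.11083221 -0.38916037]
2288 ((699.2373046875, 104.32675170898438), (96.07389068603516, 126.5259017944336), 89.9499740600586) [0.76250243 0.15236897 0.08005637] [0.63600367 0.05624112 0.03502807]
```

View pics/s5c.png

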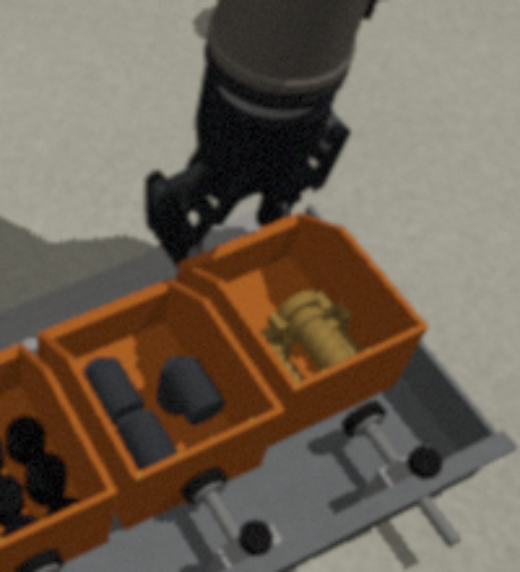

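The bin is over the lip, straight, with about 12 mm left. Now a slow approach by feel.

Run:
```python
from h import *
r=env.movel(np.array([.652,.1062,.088]),0.008,stop_force=4.5); s=st(str(r)); print(favg())
```

```text
True t21.26 tcp [0.6436 0.106  0.0873] F [ 0.6  -0.18  0.23] op 0.0619
[-0.13526425  0.18792499 -0.43057574]
```

Run:
```python
from h import *
p,d=camera("scene"); c=calibration("scene"); W=cloud(c,d); m=orange(p)
k=(m>0)&(W[...,2]>.035)&(W[...,2]<.1)&(W[...,0]>.42)&(W[...,0]<.79)&(W[...,1]>.052)&(W[...,1]<.2); P=W[k]
print(len(P),cv2.minAreaRect(P[:,:2].astype(np.float32)*1000),P.max(0),P.min(0))
b=P[P[:,0]>P[:,0].max()-.004]; print("back top z",np.percentile(b[:,2],[10,50,90,98]))
k=(m>0)&(W[...,1]>-.05)&(W[...,1]<.045)&(W[...,0]>.6); Q=W[k]; b=Q[Q[:,0]>Q[:,0].max()-.004]; print("nbr back",Q[:,0].max(),np.percentile(b[:,2],[10,50,90,98]))
cv2.imwrite("pics/s6c.png",cv2.resize(p[140:360,280:480],None,fx=2.6,fy=2.6))
```

```text
2377 ((713.155029296875, 105.14158630371094), (97.09711456298828, 126.82118225097656), 89.59224700927734) [0.77665083 0.15408672 0.08006028] [0.64996815 0.05633187 0.03502349]
back top z [0.04139207 0.0614601  0.07743269 0.07859977]
nbr back 0.7709300800559853 [0.01786428 0.05158629 0.07632712 0.07838245]
```

View pics/s6c.png

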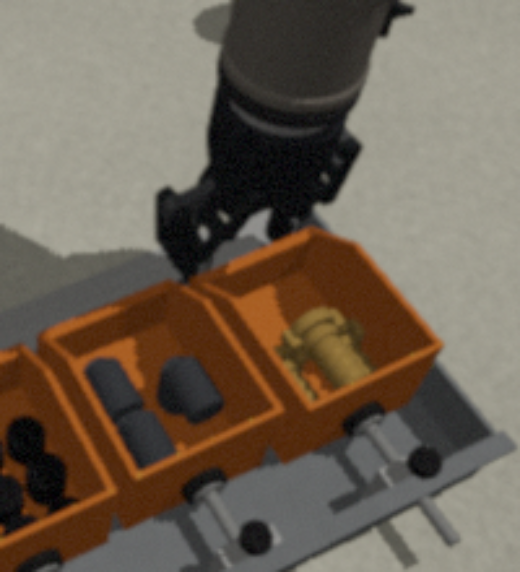

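The bin back is at the buffer (x≈0.777) and the buffer disc is just covered at crop (365,415). Static reading is near zero, so I'll press on in small steps while reading the force.

Run:
```python
from h import *
x=env.get_state()["tcp_pos"][0]; f0=favg(5,.02)
print(x,f0)
for i in range(10):
    x+=.0003
    r=env.movel(np.array([x,.106,.088]),0.005,stop_force=4.5); f=favg(5,.02); print(r,env.get_state()["tcp_pos"].round(5),f.round(2),round(env.get_state()["time"],2))
    if r or f[0]<-3.8: break
```

```text
0.6423596142840876 [-0.07178934 -0.02293148  0.08967464]
False [0.64266 0.10598 0.08802] [-0.05  0.44 -0.33] 22.14
False [0.64294 0.106   0.08799] [-0.12  0.08 -0.  ] 22.48
False [0.64327 0.10599 0.08801] [-0.   -0.07  0.05] 22.81
False [0.64355 0.10599 0.08798] [-0.17  0.09  0.08] 23.14
False [0.64387 0.10597 0.088  ] [0.02 0.02 0.05] 23.48
False [0.64417 0.10599 0.088  ] [-0.32  0.05  0.24] 23.81
False [0.64435 0.10599 0.08795] [-0.73 -0.33  0.13] 24.14
False [0.6444 0.106  0.0879] [-2.49  0.13  1.6 ] 24.48
False [0.64448 0.10598 0.08789] [-5.2  -0.2   3.88] 24.81
```

Static press is 5.2 N (buffer plus deck friction). I'll let it settle, then withdraw and check.

Run:
```python
from h import *
f=favg(5,.06); print(f.round(2), env.get_state()["tcp_pos"])
env.movel(np.array([.641,.106,.088]),0.01); env.movel(np.array([.60,.106,.088]),0.06); env.movel(np.array([.56,.106,.2]),0.15); env.reach(np.array([.45,.106,.25]),down(np.pi/2-.006)); st("away")
for n in ("scene","top"):
    p,d=camera(n); c=calibration(n); W=cloud(c,d); m=orange(p); cv2.imwrite(f"pics/{n}7.png",p)
    k=(m>0)&(W[...,2]>.03)&(W[...,2]<.1)&(W[...,0]>.42)&(W[...,0]<.79)&(W[...,1]>.0515)&(W[...,1]<.2); P=W[k]
    print(n,len(P),cv2.minAreaRect(P[:,:2].astype(np.float32)*1000),P.max(0),P.min(0))
    Q=W[(W[...,1]>.07)&(W[...,1]<.14)&(m>0)]
    f1=Q[(Q[:,0]<Q[:,0].min()+.02)]; print("front top z",np.percentile(f1[:,2],95), "back top z",np.percentile(Q[:,2],98))
    Q=W[(W[...,1]>-.04)&(W[...,1]<.04)&(m>0)&(W[...,0]>.6)]; f1=Q[(Q[:,0]<Q[:,0].min()+.02)]; print(" nbr",np.percentile(f1[:,2],95),np.percentile(Q[:,2],98), Q[:,0].min(),Q[:,0].max())
    cv2.imwrite(f"pics/{n}7c.png",cv2.resize(p[140:400,220:480] if n=="scene" else p[50:210,190:400],None,fx=2.2,fy=2.2))
```

```text
[-5.08  0.09  3.6 ] [0.64446784 0.10601484 0.08789234]
away t27.98 tcp [0.4499 0.1062 0.2499] F [ 0.41 -0.05  0.6 ] op 0.0618
scene 2519 ((716.5374755859375, 104.51242065429688), (97.62968444824219, 119.41871643066406), 89.54460906982422) [0.77653757 0.15379541 0.08001845] [0.65688055 0.05609133 0.03008914]
front top z 0.048150977718967806 back top z 0.07786289266915837
 nbr 0.04810035947283115 0.0780891741545551 0.6501978463974801 0.77011390746685
top 1320 ((713.378662109375, 106.4600601196289), (97.67567443847656, 121.186279296875), 89.25064849853516) [0.77429616 0.15601744 0.08031883] [0.65233946 0.05802598 0.03003864]
front top z 0.04837002115650374 back top z 0.07666324478646266
 nbr 0.048436617324118886 0.07675173858278145 0.6449728849636771 0.8096495850423673
```

View pics/scene7c.png

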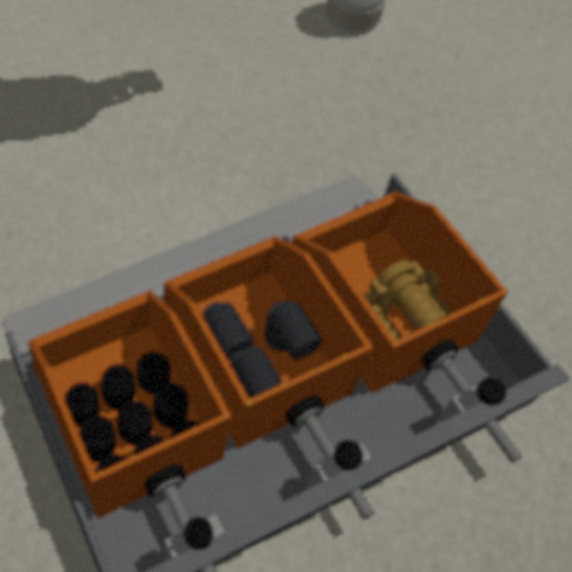

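View pics/top7c.png

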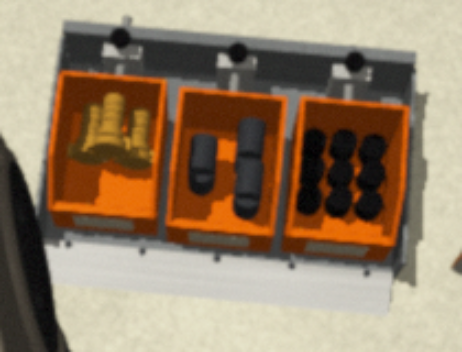

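The bin is flat: its front rim is at z 0.048, same as the neighbour's. It is straight (≤0.75°), on the lane middle within about 2 mm, and seated on the buffer. With time left, I'll check by touch that the bin hasn't crept back: approach gently, renew the press, withdraw and hand in.

Run:
```python
from h import *
env.movel(np.array([.56,.106,.2]),0.2); env.movel(np.array([.60,.106,.088]),0.15)
env.movel(np.array([.638,.106,.088]),0.05,stop_force=4.5); st(); f0=favg(5,.02)
x=.6425
for i in range(12):
    r=env.movel(np.array([x,.106,.088]),0.005,stop_force=4.5); f=favg(5,.02)-f0; s=env.get_state(); print(r,round(x,4),s["tcp_pos"].round(5),f.round(2),round(s["time"],2))
    if r or f[0]<-4.2: break
    x+=.0003 if f[0]>-1.5 else .0002
env.movel(np.array([.640,.106,.088]),0.01); env.movel(np.array([.60,.106,.088]),0.08); env.movel(np.array([.56,.106,.15]),0.2); st("away")
```

```text
t30.68 tcp [0.6377 0.106  0.0878] F [ 0.33  0.6  -0.35] op 0.0618
False 0.6425 [0.64248 0.106   0.088  ] [-0.02  0.08  0.38] 31.9
False 0.6428 [0.64281 0.10602 0.088  ] [0.13 0.31 0.42] 32.23
False 0.6431 [0.6431  0.10596 0.08799] [-0.33  0.3  -0.12] 32.57
False 0.6434 [0.64341 0.10598 0.08799] [0.17 0.19 0.62] 32.9
False 0.6437 [0.64371 0.10595 0.08799] [-0.32  0.32  0.06] 33.23
False 0.644 [0.64399 0.106   0.088  ] [-0.04  0.14  0.54] 33.57
False 0.6443 [0.64414 0.10598 0.08795] [-1.01  0.16  0.96] 33.9
False 0.6446 [0.64418 0.10599 0.08791] [-3.07  0.38  2.46] 34.23
False 0.6448 [0.64422 0.10598 0.08791] [-4.92  0.32  3.56] 34.57
away t36.37 tcp [0.5607 0.1062 0.1501] F [0.73 0.15 0.46] op 0.0623
```

Run:
```python
from h import *
job.job_done(); st("done")
```

```text
the job is handed in; nothing more can be done
the job is handed in; nothing more can be done
```

I slid the brass-coupling bin into the free left lane and pushed it home on its buffer, and handed the job in at about 36 s of the 64 s allowed. I never lifted it. I dragged it across the bench by its front wall, then pushed it up the strip and over the lip with two spread fingers.

**Final position:** the last pictures, taken before the second press, show the bin flat on the deck. Its front rim is at z 0.048, the same as the neighbour's. It is straight to within about 0.75° and about 2 mm at most off the lane middle. Its front face is about 15 mm behind the lip. The other bins looked unmoved. I did not measure the jar or the single coupling again, but nothing went near them.

**Pressing:** the slow approach stopped by force at the buffer. Two static presses of about 5 N, which includes the deck friction, both met the bin within about 0.2 mm of the same place. It had not crept back noticeably.

**Not confirmed:**
- **Buffer contact:** the contact force left after I withdrew cannot be measured directly. I only infer that it exceeds 0.3 N, from the two presses and the deck friction.
- **Camera agreement:** the two cameras disagreed by 2–3 mm in x, within what I expected from their calibration, so I set the final depth by feel.

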